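# Load the flan tray and set the oven's heat lever

### The arm

A 7-joint arm with a two-finger parallel gripper is mounted at the origin on the work surface. World frame = base frame: x ahead of the robot, y to its left, z up, the work surface at z = 0. Lengths are in m, angles in rad, forces in N, time in s.
With the tool pointing down it reaches from about 0.4 to 0.875 m from the base axis. Payload 19.3 kg.
Tool frame: the origin (TCP) lies on the centre line of the jaws, within the pads' length; the fingertips stand 14 mm ahead of it and the grasp point (between the pads) lies 5 mm behind it; z points along the fingers, y is the line along which they close (so a half turn about z gives the same grasp; the last joint's range is limited). The gripper opens to 85 mm and grips with 20 to 120 N. Pads are 22 mm wide; open, the fingers measure 114 mm over their backs; the gripper's body (76 mm by 85 mm) begins 54 mm behind the grasp point. The pads swing forward as they close: fully open they stand 13 mm farther back than shut.
Start: joints at [-1.22, 0.521, -0.036, 1.599, 0.021, 1.021, -0.113], TCP at [0.255, 0.57, 0.245] pointing down, gripper open.
Joint ranges: [-2.91, 2.91], [-0.3, 2.13], [-1.5, 1.42], [0.17, 2.43], [-1.26, 4.41], [0.16, 1.93], [-2.52, 2.52]. Speed limits (rad/s): [1.89, 1.89, 2.39, 2.39, 3.01, 3.01, 3.01].

### API

Orientations are given as [roll, pitch, yaw] about the fixed x, y, z axes, in that order (R = Rz(yaw) Ry(pitch) Rx(roll)).
In Python, from workcell import bot, grab_frame, regions_of gives the robot as it stands. The module is installed in compiled form; this text tells all that it offers.
- The arm moves only by the tool play_rows, never from a script. Its argument "plan" is a list of rows, each a list of 3 entries, a list of its own where there are three numbers: the shift along the tool's x, y, z in units of 2.5 cm (1.0 is 2.5 cm), then the turn, a rotation vector about the tool's x, y, z in units of 0.15 rad (1.0 is 0.15 rad), then the closure, from -1 (fully open) to 1 (shut). In form: [[[tx, ty, tz], [rx, ry, rz], jaw], ...]. A call has 1 to 20 rows; each row shifts and turns the commanded pose from where the row before left it, along the tool's axes as they then stand; what a row does not reach is not made up. A row lasts 1/8 s, in which the tool goes at most 62.5 mm and 10.7 degrees, less where a joint would pass 70% of its speed; a pose out of reach is approached as far as the arm can. A call with a number of a shift or a turn outside -1 to 1 is refused whole. A call with a gripper value outside its range is refused whole. The fingers move at their own pace and stop on an object; "newtons" is the grip in N (left out, the last holds). Time passes only in rows, so rows that do not move let the fingers close. It gives the time, the measured TCP pose, the force, the opening and the grip force at its end, in the units of the state.
- bot.observe(): the state, without advancing time (a new reading comes with each control period).
- grab_frame(name): name is "scene" or "side" or "wrist"; returns a dict with "pixels" (400x640x3 uint8, red, green, blue), "depth" (400x640 float32, m along the optical axis (not along the pixel's ray), 0 where there is no reading), "camera_matrix" (3x3 intrinsics, pixels), "distortion" ([k1, k2, p1, p2, k3] as OpenCV has them; the pictures are not rectified), "R" (3x3) and "t" (3): a world point X has camera coordinates R X + t. Camera axes: x right, y down, z forward; pixel columns grow to the right and rows downward; lengths in m; the calibration is good to about 2 mm. A picture is of the moment at which its call begins.
- bot.job_done(): hands the job in; it is judged then, once.
Trained networks look in the newest picture that a camera, given by its name, has taken for a name from the list of things; names that differ only in an ending like _2 or _b are one class to them, and where a whole thing is asked for, a point or a joint stands for the part that bears it (a point fixed in the world has none). Each returns a list of dicts, best first, with "p" (0 to 1); they miss things now and then, are a little off and sometimes report something else, mostly with a low value. They report only what shows in the picture. A call takes as long as a camera call. They do not tell look-alikes from the thing itself.
- regions_of(thing, camera): "mask" (400x640 bool, what is visible of it) and "box" ([left, top, right, bottom] in pixels, round what is visible of it).
The state is a dict: "clock": time; "qpos": joint angles; "qd": joint speeds; "joint_efforts": joint torques, N m; "position": TCP position; "tool_rot": TCP orientation; "force": force on the tool from outside, world axes, zero at the start; "moment": the same for the moment, N m; "grip_width": finger opening in m; "finger_force": force on a finger pad.
Only numpy, scipy, OpenCV 4.12 (cv2) and the standard library are available. Lean on these libraries where they do the work, as an engineer would, in place of code of your own. Each camera call takes 0.05 s, during which the arm holds its last target. There are 200 camera calls.

### The job

Slide the baking tray with its two flan moulds fully home into the slot at the foot of the countertop oven, until it meets the stop at the back, keeping the moulds upright on the tray. Then swing the oven's heat lever to point in line with the steel setting pointer, without shifting the pointer, and leave all the other things on the counter where they are.

Things in the scene. Friction and masses are not known exactly. Their poses are not given: they have to be found in the camera images.
- oven: White and steel countertop oven, fixed, 220 mm deep (x), 441 wide (y). Origin: middle of the foot of its front face; x points into the oven, away from the robot, y to its left, z up; front face at x = 0. Left half (y -1 to 219 mm): tray bay under a hood, top 140 mm up. Right half: console, front 85 mm high, then a white deck sloping up away from the robot at 25 degrees, then a flat top 155 mm up.
- hood_lip (a point): Front middle of the steel lip along the hood's upper front edge, above the bay, 131 mm above the counter. The lip juts 16 mm forward of the front face, from 122 to 140 mm up, so a gripper working upright at the handle of a tray that is nearly home strikes it: lean the tool back towards the robot there by about 25 degrees (further out, upright is easier).
- bay_mouth (a point): Middle of the bay's mouth, at counter height in the front face, 109.5 mm left of the oven's origin; axes as the oven's. The bay is 201 mm wide and 85 high, has no floor (the tray slides on the counter) and ends in a flat stop 120.5 mm behind the mouth. A 9 mm wide ledge along either side, underside 27 mm up, passes over the tray's flanges: the tray goes in flat.
- tray: Loose aluminium baking tray, 120 mm deep (x), 190 wide (y) over its side flanges (8 mm wide, at the 20 mm rim; the pan is 174 wide), 4 thick, about 0.3 kg plus two moulds. Origin: centre of its underside; x points to its back edge, which enters first; handle on the -x side. Home: origin 60 mm inside the front face, x along the oven's x. Starts to the left or right before the oven.
- tray_grip (a point): Grip point in the tray's wooden handle, 88 mm from the tray's centre along its -x, 35 mm above the counter. The handle is a bar along the tray's x, 22 mm wide (y), from 24 to 46 mm high and from 60 to 110 mm from the tray's centre; pinch it across its width.
- mould_a: Open terracotta-coloured flan mould on the tray, rim diameter 68 mm, foot 54 mm, 42 mm high. Origin: centre of its underside, 4 mm above the tray's underside. May slide about inside the tray's rim, must stay upright in the tray.
- mould_b: The other flan mould, the same.
- lever (a joint): Angle of the black heat lever about its pivot, rad; 0 = pointing straight down the sloping deck (to the robot, oven -x), positive = towards the oven's right (-y); range -1.25 to 1.25. It has even friction (about 2 N at the knob) and stays where it is left; no detents.
- lever_knob (a point): Grip point on the lever's round black knob, 36 mm above the deck along its normal: the knob is a cylinder of 20 mm diameter standing square to the deck, 6 to 51 mm above it, 70 mm from the pivot; the arm below reaches 14 mm above the deck. z is the deck's normal, x points from pivot to knob.
- lever_pivot (a point): On the pivot axis of the lever and of the pointer, at the deck's surface. z is the deck's normal (the axis); x points along the lever. The pivot lies 122 mm up the deck from its front edge.
- pointer (a joint): Angle of the setting pointer about the same pivot, same zero and direction as the lever. It is stiff (8 N at its end); do not shift it. The lever is set when its angle equals this one.
- pointer_tip (a point): Top of the raised end of the dark steel setting pointer: a flat strip on the deck with a raised end block 24 mm long, 10 mm wide, 11 mm high, from 88 to 112 mm from the pivot, just outside the knob's circle. x points outward from the pivot.
- bowl: Green glass mixing bowl, diameter 140 mm, 75 mm high, 0.5 kg, on whichever side the tray is not. Origin: centre of its underside. A bystander: leave it where it stands.
- cup: Steel measuring cup, diameter 72 mm, 45 mm high, with a flat handle reaching 103 mm from its centre along its -x. It stands in front of the oven, nearer to the robot. Origin: centre of its underside. A bystander: leave it where it stands.
- beater_a: Steel mixer beater lying down, 170 mm long (x), its whisk end (+x) 38 mm across. Origin: below its middle, on the counter. It lies in front of the oven, nearer to the robot. A bystander: leave it where it stands.
- beater_b: The other beater, the same, right of the oven. A bystander: leave it where it stands.
- spatula: Bamboo spatula lying flat, 195 mm long (x), 50 mm wide, 8 mm thick, left of the oven. Origin: on the counter, 100 mm from the handle's end (-x), 95 mm from the blade's. A bystander: leave it where it stands.
- mixer: White plastic hand mixer standing on its base, 170 mm long (x), 75 mm wide, 140 mm high, far to the left. Origin: centre of its underside. A bystander: leave it where it stands.
Mind the look-alikes: they are no part of the job. What is shaped like the mould_b but black is not meant. Leave any purple look-alike of the mould_a alone.

How it is judged:
On the way, in this order (a step that is already met when the one before it is completed fails the run):
1. the loaded tray is fully home in the oven (x of tray in the frame of oven between 0.054 and 0.066 m and y of tray in the frame of bay_mouth between -0.008 and 0.008 m and height (world z) of tray below 0.004 m and angle between tray's own z axis and vertical below 0.05 rad and angle between the x axis of tray and the x axis of oven, either way round below 0.06 rad and angle between each of mould_a, mould_b's own z axis and vertical below 0.1 rad and height (world z) of each of mould_a, mould_b below 0.01 m and x of mould_a in the frame of tray between -0.06 and 0.06 m and y of mould_a in the frame of tray between -0.087 and 0.087 m and x of mould_b in the frame of tray between -0.06 and 0.06 m and y of mould_b in the frame of tray between -0.087 and 0.087 m), for 0.2 s.
2. then the lever points in line with the setting pointer (angle between the x axis of lever_knob and the x axis of pointer_tip, either way round below 0.087 rad), for 0.2 s.
At the end, for the whole second after the job is handed in: The tray lies flat in the bay, within 6 mm of its stop, square to the oven within 0.06 rad; both moulds stand upright inside the tray; the lever is within 5 degrees (0.087 rad) of the setting pointer; everything is at rest (all of step 1 and angle between the x axis of lever_knob and the x axis of pointer_tip, either way round below 0.087 rad and velocity of joint lever between -0.05 and 0.05 rad/s and linear speed of each of tray, mould_a, mould_b below 0.02 m/s); the robot touches nothing.
It fails at once if the bowl, cup, spatula, mixer or a beater is shifted by more than 30 mm (distance of any of bowl, cup, beater_a, beater_b, spatula, mixer from where it was at the start of the episode above 0.03 m).
It fails at once if the bowl or the mixer is tipped (angle between any of bowl, mixer's own z axis and vertical above 0.3 rad).
It fails at once if the setting pointer is shifted by more than 5 mm (distance of pointer_tip from where it was at the start of the episode above 0.005 m).
It fails at once if a mould is tipped by more than 30 degrees (angle between any of mould_a, mould_b's own z axis and vertical above 0.52 rad).
It also fails if it takes over 72 s, if anything falls off the work surface, if the arm or the gripper's body presses on something with over 40 N, if the wrist force passes 120 N, or if a joint passes its speed limit or range.

## Working session

There is one attempt and no reset: what is moved stays moved. The work goes in short steps, Python scripts to look and compute and a tool call to move; the robot and the scene stay as the last step left them, time stands still between calls to the robot, and variables do not carry over. Pictures are saved under pics/ and viewed, at most 10 in all, crops included, and the job is handed in when it is done.

Besides the shell and the picture viewer there is one more tool, called after "Request:" as name([rows], argument=value, ...), one row to a line, values as JSON. play_rows: Moves the arm, as the interface text tells. Its arguments: {"type":"object","properties":{"plan":{"type":"array"},"newtons":{"type":"number"}},"required":["plan"]}

```bash
mkdir -p pics
cat > h.py <<'E'
import numpy as np, cv2
from workcell import bot, grab_frame, regions_of
def save(f,name): cv2.imwrite('pics/'+name, f['pixels'][:,:,::-1])
def cloud(f):
    K=f['camera_matrix'];d=np.array(f['distortion'])
    v,u=np.mgrid[0:400,0:640]
    p=cv2.undistortPoints(np.stack([u,v],-1).reshape(-1,1,2).astype(np.float32),K,d).reshape(400,640,2)
    z=f['depth'];c=np.dstack([p[...,0]*z,p[...,1]*z,z])
    W=(c-f['t'])@f['R']; W[z<=0]=np.nan
    return W
def proj(f,X):
    rv,_=cv2.Rodrigues(np.array(f['R']));return cv2.projectPoints(np.array(X,float).reshape(-1,1,3),rv,np.array(f['t'],float),f['camera_matrix'],np.array(f['distortion']))[0].reshape(-1,2)
E
python3 - <<'E'
from h import *
for n in ['scene','side']:
    f=grab_frame(n); save(f,n+'0.png'); np.savez(n+'0.npz',**f); C=cloud(f)
    print(n,'cam at',-np.array(f['R']).T@f['t'])
    for t in ['oven','tray','mould_a','lever','pointer','lever_knob','pointer_tip','bowl','cup','beater_a','spatula','mixer']:
        for r in regions_of(t,n)[:3]:
            P=C[r['mask']];P=P[~np.isnan(P[:,0])]
            if len(P): print(t,round(r['p'],2),np.round(r['box']).astype(int),len(P),np.median(P,0).round(3),P.min(0).round(3),P.max(0).round(3))
print(bot.observe())
E
```

```text
scene cam at [0.95396073 0.51443152 1.08821067]
oven 0.89 [168 170 344 325] 13705 [0.768 0.09  0.138] [ 0.576 -0.297 -0.006] [0.879 0.263 0.169]
tray 0.64 [370 217 445 284] 1845 [0.475 0.357 0.005] [ 0.356  0.257 -0.005] [0.54  0.465 0.049]
mould_a 0.84 [452 206 479 233] 458 [0.253 0.416 0.018] [ 0.231  0.384 -0.003] [0.299 0.45  0.045]
mould_a 0.79 [402 176 422 196] 392 [0.273 0.231 0.019] [ 0.248  0.192 -0.005] [0.318 0.267 0.047]
mould_a 0.65 [381 228 411 257] 492 [0.461 0.315 0.017] [ 0.433  0.273 -0.002] [0.502 0.351 0.048]
lever 0.71 [215 192 255 213] 327 [ 0.743 -0.052  0.145] [ 0.695 -0.092  0.118] [ 0.779 -0.01   0.168]
lever_knob 0.68 [164 169 345 328] 13819 [0.768 0.092 0.138] [ 0.573 -0.189 -0.006] [0.88  0.263 0.169]
lever_knob 0.63 [211 194 255 210] 332 [ 0.742 -0.05   0.146] [ 0.693 -0.089  0.125] [ 0.78  -0.01   0.169]
pointer_tip 0.62 [213 191 257 213] 97 [ 0.772 -0.064  0.142] [ 0.66  -0.086  0.094] [ 0.787 -0.046  0.153]
bowl 0.59 [221 102 260 138] 1166 [ 0.477 -0.386  0.042] [ 0.407 -0.499 -0.008] [ 0.556 -0.287  0.077]
cup 0.74 [315 127 346 163] 487 [ 0.357 -0.06
[... 2391 characters left out ...]
.149]
{'clock': 1.3, 'qpos': array([-1.22018579,  0.52139165, -0.03625919,  1.59951096,  0.02118597,
        1.02109606, -0.11278057]), 'qd': array([-0.00149222,  0.0008456 ,  0.00023972,  0.00141557,  0.0013535 ,
        0.00078779,  0.00023202]), 'joint_efforts': array([-2.02029732e-03, -9.26882744e+01,  1.97736651e+00, -3.70243657e+01,
        1.79778726e-02,  2.20467780e-03,  1.14115103e-04]), 'position': array([0.2553489 , 0.57044505, 0.24529251]), 'tool_rot': array([-3.14157141e+00,  9.44439092e-06,  2.72071611e+00]), 'force': array([-0.56512068,  0.43372491, -0.61508676]), 'moment': array([-0.01837372,  0.05138454, -0.02533317]), 'finger_force': 0.0, 'grip_width': 0.08570254915493442}
```

View pics/scene0.png

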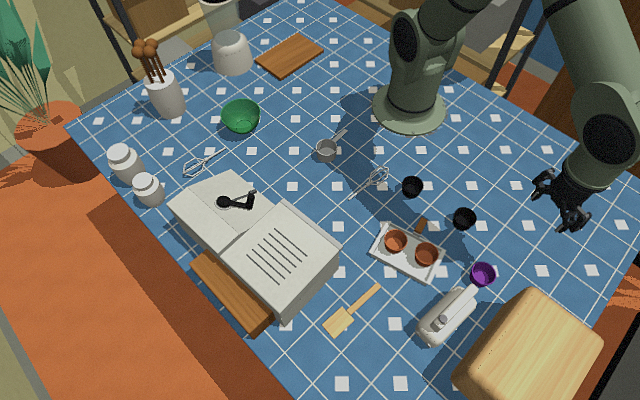

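View pics/side0.png

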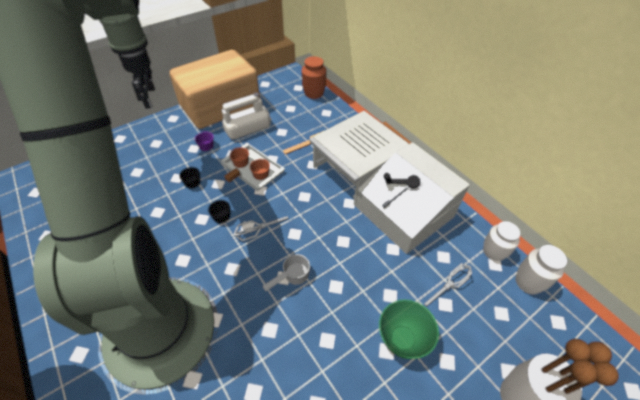

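The scene picture shows the tray with its two terracotta moulds at about (407,252) px, handle towards the robot at (421,225). The black look-alikes are at (412,187) and (464,218) and the purple one at (482,274). The lever and pointer are at about (235,202), and in the side view the lever is at (402,181) with the pointer running down-left to (386,205). Next I fit the oven and tray poses.

```bash
cat > fit.py <<'E'
from h import *
for n in ['scene','side']:
    f=dict(np.load(n+'0.npz')); C=cloud(f); px=f['pixels'].astype(int)
    X,Y,Z=C[...,0],C[...,1],C[...,2]
    # hood/flat top
    for nm,lo,hi in [('hood140',.134,.146),('top155',.150,.160)]:
        m=(Z>lo)&(Z<hi)&(X>.5)&(X<.95)&(Y>-.3)&(Y<.35)&(px.min(-1)>110)
        m=cv2.morphologyEx(m.astype(np.uint8),cv2.MORPH_OPEN,np.ones((3,3)))
        k,l,s,_=cv2.connectedComponentsWithStats(m); 
        if k<2: continue
        i=1+np.argmax(s[1:,4]); P=C[l==i]
        r=cv2.minAreaRect(P[:,:2].astype(np.float32)); print(n,nm,s[i,4],P[:,2].mean().round(4),np.round(r[0],4),np.round(r[1],4),round(r[2],2),np.round(cv2.boxPoints(r),3).tolist())
    # deck plane
    m=(Z>.09)&(Z<.148)&(X>.55)&(X<.85)&(Y>-.2)&(Y<.03)&(px.min(-1)>110)
    P=C[m]
    for _ in range(6):
        c=np.median(P,0) if _==0 else P.mean(0); nn=np.linalg.svd(P-c,full_matrices=False)[2][2]; nn*=np.sign(nn[2]); P=P[abs((P-c)@nn)<(.006 if _<3 else .003)]
    print(n,'deck',len(P),c.round(4),nn.round(4),'tilt',np.degrees(np.arccos(nn[2])).round(2),'yaw',np.degrees(np.arctan2(-nn[1],-nn[0])).round(2), 'z at edge: dist to front',P.min(0).round(3),P.max(0).round(3))
    for t in ['x']:
        m=(Z>.085)&(X>.6)&(X<.85)&(Y>-.18)&(Y<.03)&(px.max(-1)<75)
        P=C[m]; h=(P-c)@nn
        print('dark',len(P)); 
        ux=np.cross([0,-1,0],nn)*-1; 
        ex=np.array([1,0,0])-nn[0]*nn; ex/=np.linalg.norm(ex); ey=np.cross(nn,ex)
        for hh,p in sorted(zip(h,P),key=lambda a:a[0])[::12]: print(np.round([hh,(p-c)@ex,(p-c)@ey],3),p.round(3))
    # wood handle + tray rim
    hsv=cv2.cvtColor(f['pixels'],cv2.COLOR_RGB2HSV)
    m=(X>.3)&(X<.42)&(Y>.25)&(Y<.4)&(hsv[...,0]<25)&(hsv[...,1]>90)&(Z>.015)
    P=C[m];print('handle',len(P),np.median(P,0).round(4),P.min(0).round(3),P.max(0).round(3))
    m=(X>.34)&(X<.58)&(Y>.22)&(Y<.5)&(Z>-.01)&(Z<.03)&(hsv[...,1]<60)&(hsv[...,2]>90)
    m=cv2.morphologyEx(m.astype(np.uint8),cv2.MORPH_CLOSE,np.ones((3,3)));k,l,s,_=cv2.connectedComponentsWithStats(m);i=1+np.argmax(s[1:,4]);P=C[(l==i)]; P=P[~np.isnan(P[:,0])]
    r=cv2.minAreaRect(P[:,:2].astype(np.float32));print('tray',len(P),np.round(r[0],4),np.round(r[1],4),r[2],np.round(cv2.boxPoints(r),3).tolist())
E
python3 fit.py
```

```text
scene hood140 7088 0.1386 [0.7455 0.101 ] [0.2358 0.3126] 3.2 [[0.6190000176429749, 0.25], [0.6359999775886536, -0.06199999898672104], [0.871999979019165, -0.04899999871850014], [0.8539999723434448, 0.2639999985694885]]
scene top155 1955 0.1534 [ 0.8343 -0.0676] [0.0775 0.2201] 3.37 [[0.7889999747276306, 0.03999999910593033], [0.8019999861717224, -0.18000000715255737], [0.8790000081062317, -0.17499999701976776], [0.8669999837875366, 0.04399999976158142]]
scene deck 1927 [ 0.7341 -0.0783  0.1209] [-0.4189 -0.0251  0.9077] tilt 24.81 yaw 3.42 z at edge: dist to front [ 0.658 -0.189  0.09 ] [0.8   0.03  0.148]
dark 347
[ 0.    -0.014  0.005] [ 0.721 -0.073  0.115]
[ 0.004 -0.063  0.012] [ 0.676 -0.066  0.098]
[0.007 0.052 0.013] [ 0.778 -0.066  0.149]
[ 0.008 -0.069  0.017] [ 0.668 -0.061  0.1  ]
[0.01  0.021 0.03 ] [ 0.749 -0.049  0.14 ]
[ 0.011 -0.007  0.038] [ 0.723 -0.04   0.129]
[0.011 0.05  0.001] [ 0.775 -0.078  0.152]
[0.012 0.018 0.03 ] [ 0.745 -0.049  0.14 ]
[0.013 0.018 0.035] [ 0.745 -0.044  0.141]
[ 0.013 -0.003  0.043] [ 0.726 -0.036  0.133]
[0.014 0.045 0.007] [ 0.769 -0.
[... 2091 characters left out ...]
0.072  0.15 ]
[0.015 0.055 0.012] [ 0.767 -0.076  0.155]
[0.016 0.025 0.029] [ 0.74  -0.059  0.143]
[0.016 0.041 0.025] [ 0.754 -0.062  0.15 ]
[0.017 0.019 0.043] [ 0.734 -0.044  0.142]
[0.017 0.001 0.057] [ 0.718 -0.03   0.136]
[ 0.018  0.052 -0.   ] [ 0.763 -0.088  0.156]
[ 0.03  -0.009  0.059] [ 0.703 -0.028  0.143]
[ 0.045 -0.006  0.055] [ 0.699 -0.033  0.158]
[ 0.05  -0.001  0.055] [ 0.702 -0.033  0.165]
handle 119 [0.385  0.3348 0.0447] [0.356 0.323 0.015] [0.42  0.397 0.051]
tray 996 [0.4906 0.3498] [0.2562 0.1568] 60.10958480834961 [[0.35899999737739563, 0.27799999713897705], [0.4950000047683716, 0.20000000298023224], [0.621999979019165, 0.421999990940094], [0.4860000014305115, 0.5]]
```

Request:
play_rows([
  [[-0.8, -0.5, -0.4], [0, 0, -0.5], -1],
  [[-0.8, -0.5, -0.4], [0, 0, -0.5], -1],
  [[-0.8, -0.5, -0.4], [0, 0, -0.5], -1],
  [[-0.8, -0.5, -0.4], [0, 0, -0.5], -1],
  [[-0.8, -0.5, -0.2], [0, 0, -0.5], -1],
  [[-0.6, -0.6, 0], [0, 0, -0.5], -1],
  [[-0.6, -0.6, 0], [0, 0, -0.5], -1],
  [[-0.6, -0.6, 0], [0, 0, -0.5], -1],
  [[0, 0, 0], [0, 0, 0], -1],
])

```text
clock: 2.42
position: [0.382, 0.4393, 0.2904]
tool_rot: [-3.141, 0.0, -2.965]
force: [0.4, 0.1, 0.2]
grip_width: 0.0854
finger_force: 0.0
```

Run:
```python
from h import *
f=grab_frame('wrist'); save(f,'w1.png'); np.savez('w1.npz',**f); C=cloud(f)
s=bot.observe();print(s['position'],s['tool_rot'],s['clock'])
print('cam',-np.array(f['R']).T@f['t'],f['R'][2])
print(proj(f,[[.642,.141,0],[.765,-.071,.137],[.37,.33,.04]]))
for t in ['tray','mould_a']:
    for r in regions_of(t,'wrist'):
        P=C[r['mask']];P=P[~np.isnan(P[:,0])]
        if len(P): print(t,round(r['p'],2),np.round(r['box']).astype(int),len(P),np.median(P,0).round(3),P.min(0).round(3),P.max(0).round(3))
```

```text
[0.38093749 0.4402327  0.29034538] [ 3.14140707e+00 -1.03965443e-05 -2.96452555e+00] 2.475
cam [0.30450863 0.42595351 0.41788587] [ 0.29904447  0.05351088 -0.95273763]
[[126.8031942  280.75088966]
 [-46.98801885 369.16607021]
 [238.77410632 150.17617585]]
mould_a 0.87 [203 189 249 244] 1798 [0.476 0.312 0.021] [0.434 0.274 0.002] [0.52  0.35  0.047]
mould_a 0.87 [290  48 338 106] 2320 [0.259 0.414 0.009] [ 0.229  0.383 -0.002] [0.296 0.447 0.044]
mould_a 0.68 [373 160 420 205] 1901 [0.376 0.56  0.013] [ 0.34   0.518 -0.002] [0.419 0.6   0.043]
mould_a 0.65 [140  41 204  98] 2524 [0.281 0.223 0.018] [ 0.249  0.2   -0.001] [0.317 0.267 0.043]
mould_a 0.62 [260 181 309 233] 1696 [0.446 0.404 0.015] [0.404 0.366 0.001] [0.492 0.438 0.047]
```

View pics/w1.png

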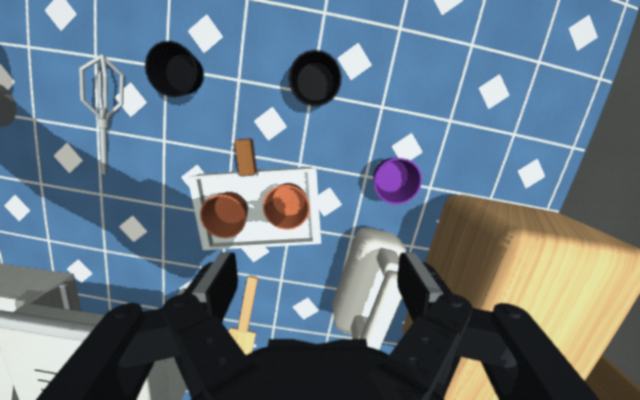

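The wrist picture shows the tray with corners near (191,174), (317,167), (320,243) and (200,249), the handle at (245,157), the black and purple look-alikes well clear, and the beater on the left at (101,110).

```bash
cat > tray.py <<'E'
from h import *
def ray(f,uv,z):
    p=cv2.undistortPoints(np.array(uv,np.float32).reshape(-1,1,2),f['camera_matrix'],np.array(f['distortion'])).reshape(-1,2)
    d=np.c_[p,np.ones(len(p))]@f['R']; c=-np.array(f['R']).T@f['t']
    return c+d*((z-c[2])/d[:,2])[:,None]
def tray(f,lo,hi):
    C=cloud(f);X,Y,Z=C[...,0],C[...,1],C[...,2]
    hsv=cv2.cvtColor(f['pixels'],cv2.COLOR_RGB2HSV)
    roi=(X>lo[0])&(X<hi[0])&(Y>lo[1])&(Y<hi[1])
    m=roi&(hsv[...,1]<70)&(hsv[...,2]>80)&(Z>.012)&(Z<.027)
    m=m.astype(np.uint8);k,l,s,_=cv2.connectedComponentsWithStats(m,connectivity=8);i=1+np.argmax(s[1:,4])
    uv=np.argwhere(l==i)[:,::-1];W=ray(f,uv,.020)[:,:2]
    r=cv2.minAreaRect(W.astype(np.float32));b=cv2.boxPoints(r)
    print('flange z',np.median(Z[l==i]).round(4),'rect',np.round(r[0],4),np.round(r[1],4),round(r[2],2))
    m=(roi&(hsv[...,0]<20)&(hsv[...,1]>80)&(Z>.038)&(Z<.052)&(hsv[...,2]<170)).astype(np.uint8)
    k,l,s,_=cv2.connectedComponentsWithStats(m)
    for i in range(1,k):
        if s[i,4]>40:
            uv=np.argwhere(l==i)[:,::-1];h=Z[l==i].mean();W=ray(f,uv,.046)[:,:2];r=cv2.minAreaRect(W.astype(np.float32))
            print('wood?',s[i,:5],h.round(4),np.round(r[0],4),np.round(r[1],4),round(r[2],2))
if __name__=='__main__':
    tray(dict(np.load('w1.npz')),(.3,.2),(.6,.5)); tray(dict(np.load('scene0.npz')),(.3,.2),(.6,.5))
E
python3 tray.py
```

```text
flange z 0.0187 rect [0.4585 0.3594] [0.1238 0.19  ] 14.02
wood? [235 139  20  37 574] 0.0444 [0.3771 0.3405] [0.0476 0.0225] 13.63
wood? [263 190  46  38 194] 0.0422 [0.4448 0.403 ] [0.0625 0.0475] 75.82
wood? [200 194  46  44 348] 0.043 [0.4665 0.3172] [0.0664 0.0648] 5.63
flange z 0.0183 rect [0.463  0.3603] [0.1247 0.1886] 13.49
wood? [415 217  12  16 107] 0.0443 [0.3813 0.3404] [0.0513 0.0202] 14.68
wood? [392 229  16  17  46] 0.0427 [0.4482 0.3217] [0.0574 0.0234] 81.61
wood? [415 242  24  23 101] 0.0432 [0.441  0.4052] [0.0618 0.0666] 87.37
```

```bash
cat > mv.py <<'E'
from h import *
from scipy.spatial.transform import Rotation as Ro
def Rt(yaw,lean): return Ro.from_euler('z',yaw+np.pi)*Ro.from_euler('x',np.pi)*Ro.from_euler('y',-lean)
def need(T,gp):
    """rotation (units) to do first, then shift (units) in new tool axes; gp = grasp point wanted"""
    s=bot.observe();R=Ro.from_euler('xyz',s['tool_rot'])
    tcp=np.array(gp)+T.apply([0,0,.005])
    print('rot units',((R.inv()*T).as_rotvec()/.15).round(2),'shift units',(T.inv().apply(tcp-s['position'])/.025).round(2),
      'grasp now',(s['position']-R.apply([0,0,.005])).round(4),'rot',s['tool_rot'].round(3),'t',s['clock'],'q',s['qpos'].round(2),'F',s['force'].round(1),'w',round(s['grip_width'],4))
E
python3 - <<'E'
from mv import *
T=Rt(.241,.44); g=np.array([.374,.339,.035])
need(T,g-T.apply([0,0,.08])); need(T,g)
E
```

```text
rot units [-0.09 -2.93 -0.41] shift units [ 5.44 -3.9   5.72] grasp now [0.38   0.441  0.2953] rot [ 3.141 -0.    -2.963] t 2.575 q [-0.86  0.41 -0.14  1.66  0.06  1.08  0.73] F [-0.4  0.4 -0.9] w 0.0854
rot units [-0.09 -2.93 -0.41] shift units [ 5.44 -3.9   8.92] grasp now [0.38   0.441  0.2953] rot [ 3.141 -0.    -2.963] t 2.575 q [-0.86  0.41 -0.14  1.66  0.06  1.08  0.73] F [-0.4  0.4 -0.9] w 0.0854
```

Request:
play_rows([
  [[0, 0, 0], [0, -0.6, -0.1], -1],
  [[0, 0, 0], [0, -0.6, -0.1], -1],
  [[0, 0, 0], [0, -0.6, -0.1], -1],
  [[0, 0, 0], [0, -0.6, -0.1], -1],
  [[0, 0, 0], [0, -0.6, 0], -1],
  [[0.7, -0.5, 0.7], [0, 0, 0], -1],
  [[0.7, -0.5, 0.7], [0, 0, 0], -1],
  [[0.7, -0.5, 0.7], [0, 0, 0], -1],
  [[0.7, -0.5, 0.7], [0, 0, 0], -1],
  [[0.7, -0.5, 0.7], [0, 0, 0], -1],
  [[0.7, -0.5, 0.7], [0, 0, 0], -1],
  [[0.6, -0.5, 0.7], [0, 0, 0], -1],
  [[0.6, -0.4, 0.7], [0, 0, 0], -1],
  [[0, 0, 0], [0, 0, 0], -1],
])

```text
clock: 4.32
position: [0.3468, 0.3336, 0.1143]
tool_rot: [-3.127, 0.453, -2.897]
force: [0.5, 0.5, -0.3]
grip_width: 0.0854
finger_force: 0.0
```

Run:
```python
from mv import *
T=Rt(.241,.44); g=np.array([.374,.339,.035])
need(T,g-T.apply([0,0,.08])); need(T,g)
```

```text
rot units [-0.09  0.09  0.02] shift units [ 0.35 -0.05  0.34] grasp now [0.3447 0.3332 0.1188] rot [-3.127  0.453 -2.897] t 4.325 q [-1.37  0.49  0.31  2.38  1.52  0.21 -0.79] F [ 0.5  0.5 -0.3] w 0.0854
rot units [-0.09  0.09  0.02] shift units [ 0.35 -0.05  3.54] grasp now [0.3447 0.3332 0.1188] rot [-3.127  0.453 -2.897] t 4.325 q [-1.37  0.49  0.31  2.38  1.52  0.21 -0.79] F [ 0.5  0.5 -0.3] w 0.0854
```

Request:
play_rows([
  [[0.4, 0, 0.5], [0, 0.1, 0], -1],
  [[0, 0, 0.6], [0, 0, 0], -1],
  [[0, 0, 0.6], [0, 0, 0], -1],
  [[0, 0, 0.6], [0, 0, 0], -1],
  [[0, 0, 0.6], [0, 0, 0], -1],
  [[0, 0, 0.5], [0, 0, 0], -1],
  [[0, 0, 0], [0, 0, 0], -1],
])

```text
clock: 5.2
position: [0.3749, 0.339, 0.0339]
tool_rot: [-3.128, 0.439, -2.9]
force: [-0.9, 0.3, -0.3]
grip_width: 0.0855
finger_force: 0.0
```

Run:
```python
from mv import *
T=Rt(.241,.44); g=np.array([.374,.339,.035])
need(T,g)
f=grab_frame('wrist'); save(f,'w2.png'); np.savez('w2.npz',**f)
```

```text
rot units [-0.09 -0.01  0.01] shift units [0.01 0.01 0.14] grasp now [0.3728 0.3386 0.0384] rot [-3.128  0.439 -2.9  ] t 5.2 q [-1.06  0.67  0.01  2.32  2.02  0.35 -1.24] F [-0.9  0.3 -0.3] w 0.0855
```

View pics/w2.png

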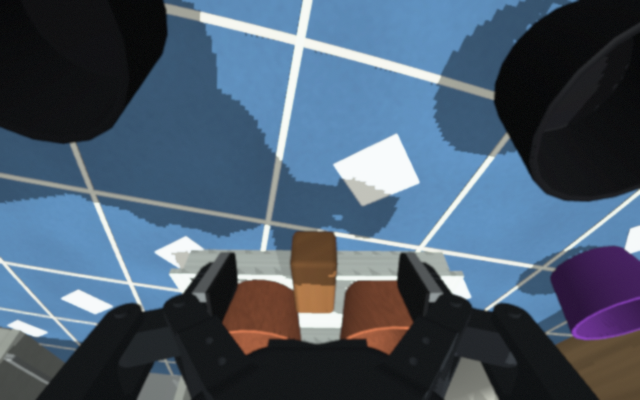

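The handle, at (314,270) px, is centred between the pads. I close on it.

Request:
play_rows([
  [[0, 0, 0.1], [0, 0, 0], -1],
  [[0, 0, 0], [0, 0, 0], 1],
  [[0, 0, 0], [0, 0, 0], 1],
  [[0, 0, 0], [0, 0, 0], 1],
  [[0, 0, 0], [0, 0, 0], 1],
  [[0, 0, 0], [0, 0, 0], 1],
  [[0, 0, 0], [0, 0, 0], 1],
], newtons=40)

```text
clock: 6.12
position: [0.3754, 0.3391, 0.0316]
tool_rot: [-3.128, 0.439, -2.899]
force: [-2.4, -2.0, 7.2]
grip_width: 0.0215
finger_force: 38.8
```

```bash
cat > fitoven.py <<'E'
from mv import *
yo=.058;ex=np.array([np.cos(yo),np.sin(yo),0]);ey=np.array([-np.sin(yo),np.cos(yo),0]);O=np.array([.6485,.032,0])
E
python3 - <<'E'
from fitoven import *
g=np.array([.374,.339,.036]); need(Rt(.241,.44),g)
# grip offset behind tray centre 0.088
for xo in(-.09,-.06,.06):
    c=O+ex*xo+ey*.1095; print(xo,c); need(Rt(yo,.44),c-ex*.0895+[0,0,.036])
E
```

```text
rot units [-0.08 -0.01  0.01] shift units [-0.02  0.01  0.02] grasp now [0.3733 0.3386 0.0361] rot [-3.128  0.439 -2.899] t 6.125 q [-1.06  0.68  0.01  2.32  2.03  0.36 -1.25] F [-2.4 -2.   7.2] w 0.0215
-0.09 [0.5523039 0.1360988 0.       ]
rot units [0.44 0.   1.11] shift units [-2.8  -8.51  1.32] grasp now [0.3733 0.3386 0.0361] rot [-3.128  0.439 -2.899] t 6.125 q [-1.06  0.68  0.01  2.32  2.03  0.36 -1.25] F [-2.4 -2.   7.2] w 0.0215
-0.06 [0.58225345 0.13783782 0.        ]
rot units [0.44 0.   1.11] shift units [-3.89 -8.51  1.84] grasp now [0.3733 0.3386 0.0361] rot [-3.128  0.439 -2.899] t 6.125 q [-1.06  0.68  0.01  2.32  2.03  0.36 -1.25] F [-2.4 -2.   7.2] w 0.0215
0.06 [0.70205167 0.14479392 0.        ]
rot units [0.44 0.   1.11] shift units [-8.23 -8.51  3.88] grasp now [0.3733 0.3386 0.0361] rot [-3.128  0.439 -2.899] t 6.125 q [-1.06  0.68  0.01  2.32  2.03  0.36 -1.25] F [-2.4 -2.   7.2] w 0.0215
```

Request:
play_rows([
  [[-0.1, -0.2, 0.05], [0.02, 0, 0.05], 1],
  [[-0.18, -0.4, 0.08], [0.02, 0, 0.06], 1],
  [[-0.18, -0.45, 0.08], [0.02, 0, 0.06], 1],
  [[-0.18, -0.45, 0.08], [0.02, 0, 0.06], 1],
  [[-0.18, -0.45, 0.08], [0.02, 0, 0.06], 1],
  [[-0.18, -0.45, 0.08], [0.02, 0, 0.06], 1],
  [[-0.18, -0.45, 0.08], [0.02, 0, 0.06], 1],
  [[-0.18, -0.45, 0.08], [0.02, 0, 0.06], 1],
  [[-0.18, -0.45, 0.08], [0.02, 0, 0.06], 1],
  [[-0.18, -0.45, 0.08], [0.02, 0, 0.06], 1],
  [[0, 0, 0], [0, 0, 0], 1],
])

```text
clock: 7.5
position: [0.4425, 0.2439, 0.0331]
tool_rot: [-3.139, 0.44, -2.999]
force: [0.8, -0.9, -3.8]
grip_width: 0.0212
finger_force: 39.4
```

Run:
```python
from fitoven import *
for xo in(-.07,):
    c=O+ex*xo+ey*.1095; print(xo,c); need(Rt(yo,.44),c-ex*.0895+[0,0,.036])
```

```text
-0.07 [0.57227027 0.13725815 0.        ]
rot units [ 0.23 -0.    0.51] shift units [-1.28 -4.56  0.67] grasp now [0.4404 0.2436 0.0376] rot [-3.139  0.44  -2.999] t 7.5 q [-0.75  0.67 -0.04  2.35  2.26  0.37 -1.31] F [ 0.8 -0.9 -3.8] w 0.0212
```

Request:
play_rows([
  [[-0.13, -0.3, 0.08], [0.02, 0, 0.05], 1],
  [[-0.13, -0.46, 0.08], [0.02, 0, 0.05], 1],
  [[-0.13, -0.46, 0.08], [0.02, 0, 0.05], 1],
  [[-0.13, -0.46, 0.07], [0.02, 0, 0.05], 1],
  [[-0.13, -0.46, 0.07], [0.02, 0, 0.05], 1],
  [[-0.13, -0.46, 0.06], [0.03, 0, 0.05], 1],
  [[-0.13, -0.46, 0.06], [0.03, 0, 0.05], 1],
  [[-0.13, -0.46, 0.06], [0.03, 0, 0.05], 1],
  [[-0.13, -0.46, 0.06], [0.03, 0, 0.05], 1],
  [[-0.13, -0.46, 0.06], [0.02, 0, 0.05], 1],
  [[0, -0.1, 0], [0, 0, 0], 1],
  [[0, 0, 0], [0, 0, 0], 1],
])

```text
clock: 9.0
position: [0.4905, 0.1356, 0.0317]
tool_rot: [-3.139, 0.44, -3.081]
force: [1.6, -1.6, -1.1]
grip_width: 0.0216
finger_force: 39.7
```

Run:
```python
from fitoven import *
from tray import tray
c=O+ex*-.07+ey*.1095; need(Rt(yo,.44),c-ex*.0895+[0,0,.036])
f=grab_frame('scene'); np.savez('s2.npz',**f); save(f,'s2.png')
tray(f,(.47,.02),(.618,.28))
f=grab_frame('side'); np.savez('d2.npz',**f);tray(f,(.47,.02),(.618,.28))
f=grab_frame('wrist'); np.savez('w3.npz',**f); save(f,'w3.png')
```

```text
rot units [-0.01  0.    0.02] shift units [ 0.21 -0.12 -0.09] grasp now [0.4884 0.1355 0.0362] rot [-3.139  0.44  -3.081] t 9.0 q [-0.45  0.67 -0.07  2.36  2.48  0.37 -1.32] F [ 1.6 -1.6 -1.1] w 0.0216
flange z 0.018 rect [0.5457 0.2146] [0.1355 0.0695] 44.99
wood? [336 200  14  15  98] 0.0441 [0.4961 0.1379] [0.0511 0.0219] 9.18
wood? [305 206  21  12  41] 0.0424 [0.5645 0.09  ] [0.0313 0.0609] 35.14
flange z 0.0206 rect [0.5489 0.0682] [0.0662 0.1254] 51.74
wood? [315 187  20   7  42] 0.0419 [0.5861 0.1123] [0.0236 0.0591] 59.55
```

View pics/s2.png

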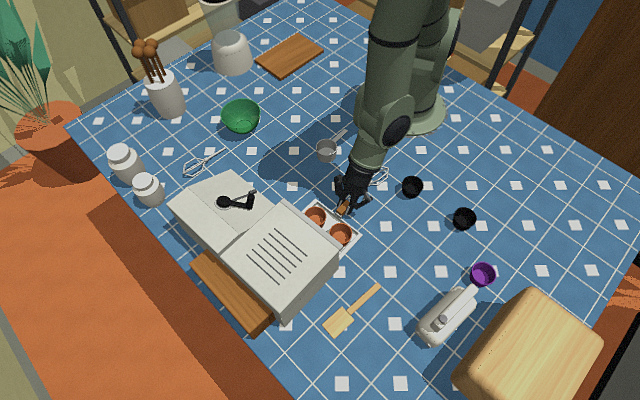

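The tray stands in front of the bay, moulds at (316,215) and (340,233) px and upright, handle in the gripper. I check the alignment closer up.

Run:
```python
from fitoven import *
f=dict(np.load('s2.npz'));w=dict(np.load('w3.npz'))
def draw(f,sub,k,name):
    im=f['pixels'][:,:,::-1].copy()
    x0,y0,x1,y1=sub; im=cv2.resize(im[y0:y1,x0:x1],None,fx=k,fy=k,interpolation=cv2.INTER_CUBIC)
    def poly(L,X,Y,Z,col):
        P=[L+ex*a+ey*b+np.array([0,0,z]) for a,b,z in zip(X,Y,Z)]
        q=((proj(f,P)-[x0,y0]+.5)*k).astype(int); cv2.polylines(im,[q.reshape(-1,1,2)],True,col,1)
    T=O+ex*-.0755+ey*.107   # tray centre presumed
    poly(T,[-.06,.06,.06,-.06],[-.095,-.095,.095,.095],[.02]*4,(0,255,0))
    poly(T,[-.11,-.06,-.06,-.11],[-.011,-.011,.011,.011],[.046]*4,(0,255,255))
    poly(O,[-.016,.22,.22,-.016],[-.001,-.001,.219,.219],[.14]*4,(0,0,255))
    poly(O,[0,0,0,0],[-.221,.219,.219,-.221],[0,0,.085,.085],(255,0,255))
    poly(O,[0,.1505],[-.11,-.11],[.085,.155],(255,0,0))
    return im
a=draw(f,(160,160,370,330),3.6,'x')
cv2.imwrite('pics/al1.png',a)
b=draw(w,(0,0,640,400),1.25,'x');cv2.imwrite('pics/al2.png',b)
```

```text
(no output)
```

View pics/al1.png

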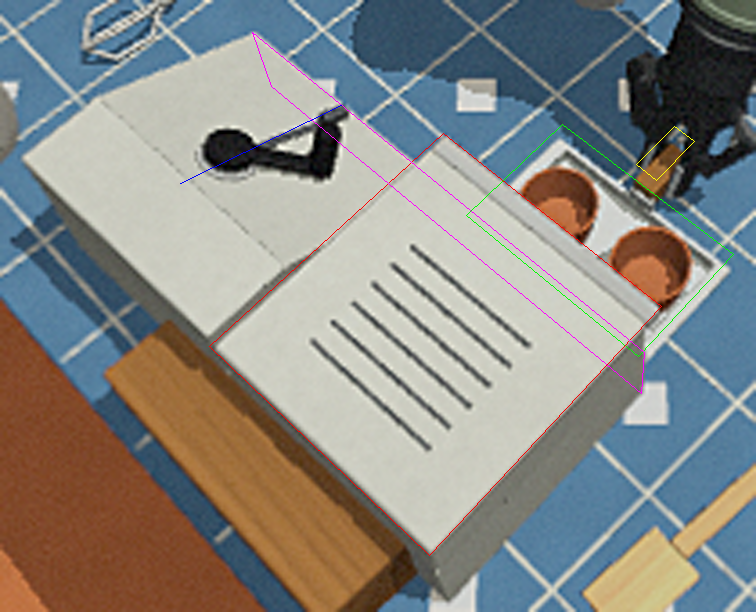

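View pics/al2.png

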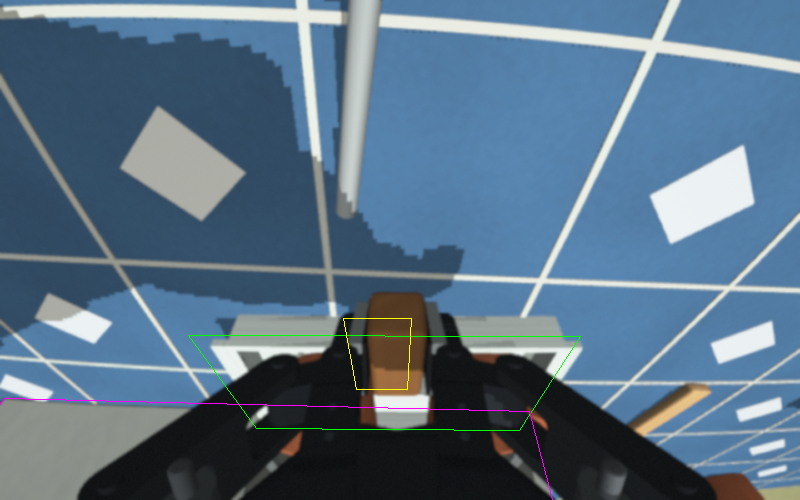

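Run:
```python
from fitoven import *
from tray import ray
f=dict(np.load('s2.npz'))
for p in [(730,268),(563,137),(648,353)]:
    u=np.array(p)/3.6+[160,160]-.5
    W=ray(f,[u],.02)[0]-O; print(p,W@ex,W@ey)
# colour mask: white rim left line, sub-pixel: fit line on left outer edge
C=cloud(f);hsv=cv2.cvtColor(f['pixels'],cv2.COLOR_RGB2HSV)
m=((hsv[...,1]<70)&(hsv[...,2]>80)&(C[...,2]>.012)&(C[...,2]<.03))
uv=np.argwhere(m)[:,::-1];W=ray(f,uv,.02)-O;a=W@ex;b=W@ey
k=(a>-.14)&(a<-.025)&(b>0)&(b<.22)
print('n',k.sum())
for lo in np.arange(-.13,-.03,.01):
    kk=k&(a>=lo)&(a<lo+.01)
    if kk.sum(): print(round(lo,3),kk.sum(),'ymax',b[kk].max().round(4),'ymin',b[kk].min().round(4))
for lo in np.arange(0.01,.21,.02):
    kk=k&(b>=lo)&(b<lo+.02)
    if kk.sum(): print(round(lo,3),kk.sum(),'xmin',a[kk].min().round(4))
w=dict(np.load('w3.npz'))
for p in [(211,346),(583,346)]:
    W=ray(w,[np.array(p)/1.25-.5],.02)[0]-O; print('wrist',W@ex,W@ey)
```

```text
(730, 268) -0.12397316718265958 0.20779114272951815
(563, 137) -0.12622429873065266 0.021098653543008904
(648, 353) -0.0226688974847397 0.205549485235372
n 310
-0.13 60 ymax 0.2093 ymin 0.0201
-0.12 77 ymax 0.2091 ymin 0.0202
-0.11 28 ymax 0.2088 ymin 0.0204
-0.1 27 ymax 0.2103 ymin 0.0206
-0.09 21 ymax 0.2099 ymin 0.0209
-0.08 22 ymax 0.2097 ymin 0.021
-0.07 24 ymax 0.2094 ymin 0.0212
-0.06 14 ymax 0.2089 ymin 0.1982
-0.05 13 ymax 0.2085 ymin 0.1979
-0.04 17 ymax 0.2102 ymin 0.1974
0.01 55 xmin -0.1232
0.03 20 xmin -0.1227
0.05 13 xmin -0.1229
0.07 12 xmin -0.1231
0.09 13 xmin -0.1235
0.11 14 xmin -0.1269
0.13 13 xmin -0.1226
0.15 9 xmin -0.1228
0.17 15 xmin -0.1229
0.19 144 xmin -0.1231
wrist -0.12603816992669645 0.0196942006508485
wrist -0.12735686062887885 0.2064078232091624
```

Request:
play_rows([
  [[0, -0.09, 0], [0, 0, 0], 1],
  [[0, -0.09, 0], [0, 0, 0], 1],
  [[-0.18, 0, 0.085], [0, 0, 0], 1],
  [[-0.27, 0, 0.128], [0, 0, 0], 1],
  [[-0.27, 0, 0.128], [0, 0, 0], 1],
  [[-0.27, 0, 0.128], [0, 0, 0], 1],
  [[-0.27, 0, 0.128], [0, 0, 0], 1],
  [[0, 0, 0], [0, 0, 0], 1],
])

```text
clock: 10.15
position: [0.5242, 0.134, 0.0313]
tool_rot: [-3.139, 0.438, -3.079]
force: [-7.8, 0.0, 9.2]
grip_width: 0.0211
finger_force: 42.1
```

Run:
```python
from fitoven import *
c=O+ex*.06+ey*.1095; need(Rt(yo,.44),c-ex*.0895+[0,0,.036])
```

```text
rot units [-0.   -0.02  0.03] shift units [-3.29  0.02  1.54] grasp now [0.522  0.1339 0.0358] rot [-3.139  0.438 -3.079] t 10.15 q [-0.44  0.68 -0.03  2.28  2.48  0.3  -1.28] F [-7.8  0.   9.2] w 0.0211
```

Request:
play_rows([
  [[-0.27, 0, 0.124], [0, 0, 0], 1],
  [[-0.27, 0, 0.124], [0, 0, 0], 1],
  [[-0.27, 0, 0.124], [0, 0, 0], 1],
  [[-0.27, 0, 0.124], [0, 0, 0], 1],
  [[0, 0, 0], [0, 0, 0], 1],
])

```text
clock: 10.78
position: [0.5552, 0.1357, 0.0316]
tool_rot: [-3.139, 0.44, -3.08]
force: [0.1, 0.2, -5.6]
grip_width: 0.0215
finger_force: 39.9
```

Run:
```python
from fitoven import *
c=O+ex*.06+ey*.1095; need(Rt(yo,.44),c-ex*.0895+[0,0,.036])
```

```text
rot units [-0.01 -0.    0.02] shift units [-2.16  0.02  1.02] grasp now [0.5531 0.1356 0.0361] rot [-3.139  0.44  -3.08 ] t 10.775 q [-0.44  0.7   0.02  2.21  2.47  0.23 -1.25] F [ 0.1  0.2 -5.6] w 0.0215
```

Request:
play_rows([
  [[-0.27, 0, 0.126], [0, 0, 0], 1],
  [[-0.27, 0, 0.126], [0, 0, 0], 1],
  [[-0.27, 0, 0.126], [0, 0, 0], 1],
  [[0, 0, 0], [0, 0, 0], 1],
])

```text
clock: 11.28
position: [0.5777, 0.1371, 0.0318]
tool_rot: [-3.139, 0.44, -3.08]
force: [-0.3, -0.1, -6.7]
grip_width: 0.0213
finger_force: 39.9
```

Run:
```python
from fitoven import *
c=O+ex*.06+ey*.1095; need(Rt(yo,.44),c-ex*.0895+[0,0,.036])
```

```text
rot units [-0.01  0.    0.02] shift units [-1.34  0.02  0.65] grasp now [0.5756 0.137  0.0364] rot [-3.139  0.44  -3.08 ] t 11.275 q [-0.45  0.72  0.05  2.16  2.45  0.19 -1.22] F [-0.3 -0.1 -6.7] w 0.0213
```

Request:
play_rows([
  [[-0.27, 0, 0.13], [0, 0, 0], 1],
  [[-0.27, 0, 0.13], [0, 0, 0], 1],
  [[-0.27, 0, 0.13], [0, 0, 0], 1],
  [[0, 0, 0], [0, 0, 0], 1],
])

```text
clock: 11.78
position: [0.6001, 0.1383, 0.0317]
tool_rot: [-3.139, 0.44, -3.08]
force: [0.2, -0.2, -5.8]
grip_width: 0.0212
finger_force: 39.9
```

Run:
```python
from fitoven import *
c=O+ex*.06+ey*.1095; need(Rt(yo,.44),c-ex*.0895+[0,0,.036])
```

```text
rot units [-0.01  0.    0.02] shift units [-0.53  0.02  0.26] grasp now [0.598  0.1382 0.0362] rot [-3.139  0.44  -3.08 ] t 11.775 q [-0.42  0.73  0.03  2.1   2.29  0.16 -1.03] F [ 0.2 -0.2 -5.8] w 0.0212
```

Request:
play_rows([
  [[-0.15, 0, 0.07], [0, 0, 0], 1],
  [[-0.15, 0, 0.07], [0, 0, 0], 1],
  [[-0.1, 0, 0.048], [0, 0, 0], 1],
  [[-0.1, 0, 0.048], [0, 0, 0], 1],
  [[0, 0, 0], [0, 0, 0], 1],
])

```text
clock: 12.4
position: [0.6133, 0.1393, 0.0316]
tool_rot: [-3.139, 0.44, -3.08]
force: [0.0, 0.1, -5.1]
grip_width: 0.0213
finger_force: 39.9
```

Run:
```python
from fitoven import *
c=O+ex*.06+ey*.1095; need(Rt(yo,.44),c-ex*.0895+[0,0,.036])
```

```text
rot units [-0.01 -0.    0.02] shift units [-0.05  0.01  0.03] grasp now [0.6112 0.1392 0.0361] rot [-3.139  0.44  -3.08 ] t 12.4 q [-0.38  0.74 -0.    2.07  2.1   0.16 -0.83] F [ 0.   0.1 -5.1] w 0.0213
```

Nearly there; creep on until the stop is felt.

Request:
play_rows([
  [[-0.08, 0, 0.038], [0, 0, 0], 1],
  [[-0.08, 0, 0.038], [0, 0, 0], 1],
  [[0, 0, 0], [0, 0, 0], 1],
])

```text
clock: 12.78
position: [0.6141, 0.1399, 0.0311]
tool_rot: [-3.141, 0.434, -3.079]
force: [-40.4, -3.3, 29.9]
grip_width: 0.0214
finger_force: 46.9
```

Request:
play_rows([
  [[0.12, 0, -0.057], [0, 0, 0], 1],
  [[0, 0, 0], [0, 0, 0], 1],
  [[0, 0, 0], [0, 0, 0], 0.2],
  [[0, 0, 0], [0, 0, 0], 0.2],
  [[0, 0, 0], [0, 0, 0], 0.2],
  [[0, 0, 0], [0, 0, 0], 0.2],
  [[0.1, 0, -0.5], [0, 0, 0], 0.2],
  [[0.1, 0, -0.8], [0, 0, 0], 0.2],
  [[0.2, 0, -0.8], [0, 0, 0], 0.2],
  [[0.2, 0, -0.8], [0, 0, 0], 0.2],
  [[0.2, 0, -0.8], [0, 0, 0], 0.2],
  [[0, 0, -0.8], [0, 0, 0], 0.2],
  [[0, 0, -0.8], [0, 0, 0], 0.2],
  [[0, 0, 0], [0, 0, 0], 0.2],
])

```text
clock: 14.52
position: [0.5404, 0.1352, 0.1442]
tool_rot: [-3.14, 0.442, -3.08]
force: [-0.9, -0.2, 0.4]
grip_width: 0.0339
finger_force: 0.0
```

Run:
```python
from fitoven import *
need(Rt(yo,.44),[0,0,0])
f=grab_frame('wrist'); np.savez('w4.npz',**f); save(f,'w4.png')
f2=grab_frame('scene'); np.savez('s4.npz',**f2)
for n,f in (('wrist',f),('scene',f2)):
    C=cloud(f);hsv=cv2.cvtColor(f['pixels'],cv2.COLOR_RGB2HSV)
    D=C-O;a=D@ex;b=D@ey
    m=(hsv[...,0]<22)&(hsv[...,1]>80)&(C[...,2]>.035)&(C[...,2]<.055)&(a>-.1)&(a<.01)&(b>.05)&(b<.17)
    from tray import ray
    if m.sum()>5:
        W=ray(f,np.argwhere(m)[:,::-1],.046)-O; print(n,m.sum(),'handle x',(W@ex).min(),(W@ex).max(),'y',(W@ey).min(),(W@ey).max())
```

```text
rot units [-0.    0.01  0.02] shift units [22.27 -4.15 -3.91] grasp now [0.5383 0.1351 0.1488] rot [-3.14   0.442 -3.08 ] t 14.525 q [-0.39  0.44 -0.06  2.21  1.19  0.2   0.04] F [-0.9 -0.2  0.4] w 0.0339
wrist 857 handle x -0.060981935861850106 -0.005285703190614296 y 0.09961733231675542 0.12012194871457713
```

View pics/w4.png

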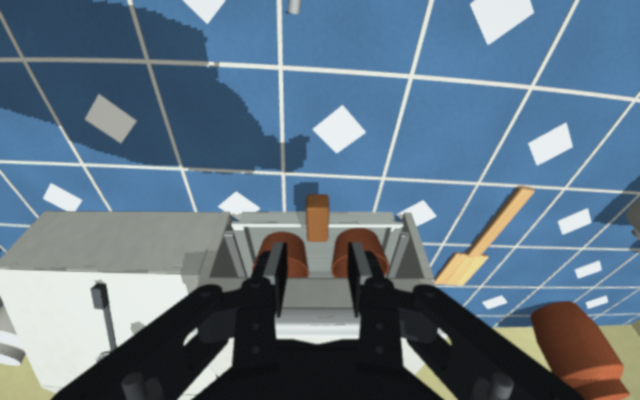

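The tray is in the bay with both moulds upright, at (283,255) and (358,250) px, and the handle sticks out at (317,217). Next I check the rim position and work out the approach to the lever knob.

```bash
cat >> fitoven.py <<'E'
b=np.radians(25);exd=np.cos(b)*ex+np.sin(b)*np.array([0,0,1.]);n=-np.sin(b)*ex+np.cos(b)*np.array([0,0,1.])
P0=O+exd*.122+np.array([0,0,.085])-.11*ey
def lev(th,r=.07,h=.036,P=P0): return P+r*(-np.cos(th)*exd-np.sin(th)*ey)+h*n
def todeck(W,P=P0):
    d=W-P;return -(d@exd),-(d@ey),d@n   # along down-slope, along right, height
E
python3 - <<'E'
from fitoven import *
from tray import ray
f=dict(np.load('w4.npz'))
W=ray(f,[(240,224),(300,225),(340,226),(395,228)],.02)-O; print('rim x',W@ex,'y',W@ey)
for th in (-.83,-.2): print(proj(f,[lev(th,.07,.051)]))
print(P0,lev(-.83)); need(Rt(yo,.436),lev(-.83)+.09*n)
E
```

```text
rim x [-0.0019331  -0.00079071  0.00061413  0.00374218] y [0.02523605 0.09120574 0.13524169 0.19681786]
[[124.95493652 380.24374058]]
[[ 77.80464896 359.7523263 ]]
[ 0.76526005 -0.07140559  0.13655943] [ 0.70433389 -0.02320108  0.14922147]
rot units [-0.01  0.03  0.02] shift units [-5.71 -6.7  -1.02] grasp now [0.5383 0.1349 0.1474] rot [-3.139  0.44  -3.08 ] t 14.625 q [-0.39  0.44 -0.06  2.21  1.2   0.2   0.04] F [ 0.5 -0.8  0.8] w 0.0345
```

Request:
play_rows([
  [[0, -0.7, -0.5], [0, 0, 0], 0.2],
  [[-0.2, -0.7, -0.5], [0, 0, 0], 0.2],
  [[-0.6, -0.7, 0], [0, 0, 0], 0.2],
  [[-0.7, -0.7, 0], [0, 0, 0], 0.2],
  [[-0.7, -0.7, 0], [0, 0, 0], 0.2],
  [[-0.7, -0.7, 0], [0, 0, 0], 0.2],
  [[-0.7, -0.7, 0], [0, 0, 0], 0.2],
  [[-0.7, -0.7, 0], [0, 0, 0], 0.2],
  [[-0.7, -0.6, 0], [0, 0, 0], 0.2],
  [[-0.7, -0.5, 0], [0, 0, 0], 0.2],
  [[0, 0, 0], [0, 0, 0], 0.2],
])

```text
clock: 16.0
position: [0.6694, -0.0263, 0.2258]
tool_rot: [-3.139, 0.439, -3.082]
force: [-1.2, 0.5, -1.0]
grip_width: 0.0344
finger_force: 0.0
```

Run:
```python
from fitoven import *
need(Rt(yo,.436),lev(-.83)+.09*n)
f=grab_frame('wrist'); np.savez('w5.npz',**f); save(f,'w5.png'); 
for th in (-.83,-.2): print(proj(f,[lev(th,.07,.051),lev(th,.1,.011)]))
for t in ['lever','pointer','lever_knob','pointer_tip']:
    for r in regions_of(t,'wrist')[:2]: print(t,r['p'],r['box'])
```

```text
rot units [-0.01  0.02  0.01] shift units [ 0.02  0.04 -0.03] grasp now [ 0.6672 -0.0264  0.2303] rot [-3.139  0.439 -3.082] t 16.0 q [ 0.36  0.49 -0.55  1.86  0.6   0.47  1.06] F [-1.2  0.5 -1. ] w 0.0344
[[317.98612152 220.95949033]
 [343.29265915 182.45737664]]
[[266.91620259 193.84958062]
 [280.41092264 147.11641315]]
lever 0.95 [243.0, 195.1, 333.0, 268.5]
pointer 0.72 [239.5, 130.0, 280.4, 238.2]
lever_knob 0.95 [243.5, 192.1, 331.6, 264.7]
lever_knob 0.45 [8.7, 14.9, 97.9, 165.2]
pointer_tip 0.84 [240.9, 127.0, 289.4, 242.7]
```

View pics/w5.png

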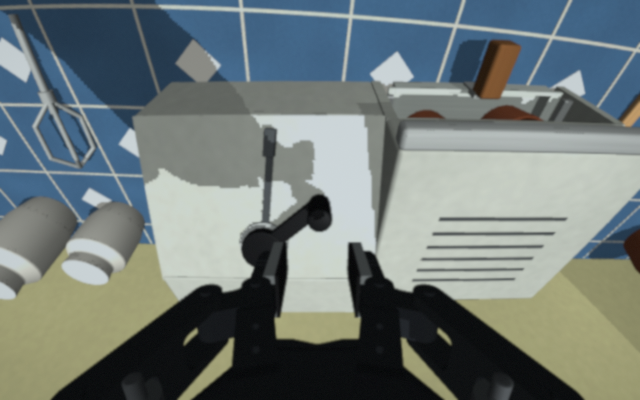

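The pointer block is at (269,140) px, the hub at (260,244), and the knob's top face at about (318,206), roughly between the pads.

```bash
cat > lever.py <<'E'
from fitoven import *
def rayp(f,uv,h):
    p=cv2.undistortPoints(np.array(uv,np.float32).reshape(-1,1,2),f['camera_matrix'],np.array(f['distortion'])).reshape(-1,2)
    d=np.c_[p,np.ones(len(p))]@f['R']; c=-np.array(f['R']).T@f['t']
    return c+d*((h-(c-P0)@n)/(d@n))[:,None]
def show(f,uv,h,lab): 
    for w in rayp(f,uv,h): 
        a,b_,z=todeck(w); print(lab,'down %.4f right %.4f r %.4f ang %.3f'%(a,b_,np.hypot(a,b_),np.arctan2(b_,a)))
E
python3 - <<'E'
from lever import *
f=dict(np.load('w5.npz'))
g=f['pixels'].max(-1); C=cloud(f); D=C-P0; h=D@n
m=(g<70)&(-(D@exd)>-.03)&(-(D@exd)<.13)&(abs(D@ey)<.1)&(h<.06)&(h>-.01)
print(m.sum())
for lo,hi,lab in [(.044,.058,'knobtop'),(.007,.02,'arm/hub'),(-.004,.007,'strip')]:
    mm=m&(h>lo)&(h<hi); d=D[mm]; print(lab,mm.sum(), 'median down',np.median(-d@exd).round(4),'right',np.median(-d@ey).round(4),'h',np.median(h[mm]).round(4))
im=f['pixels'][110:280,220:350,::-1]; cv2.imwrite('pics/c5.png',cv2.resize(im,None,fx=4.4/1.25,fy=4.4/1.25,interpolation=cv2.INTER_CUBIC))
show(f,[(318,205)],.051,'knob'); show(f,[(269.5,127),(269.5,153)],.011,'block'); show(f,[(266.5,222)],.002,'strip'); show(f,[(260,244)],.014,'hub')
E
```

```text
2464
knobtop 455 median down 0.0495 right -0.0524 h 0.0504
arm/hub 1674 median down 0.0204 right -0.0088 h 0.0141
strip 153 median down 0.0774 right -0.0072 h 0.0017
knob down 0.0600 right -0.0516 r 0.0792 ang -0.710
block down 0.1145 right -0.0114 r 0.1151 ang -0.099
block down 0.0931 right -0.0104 r 0.0936 ang -0.111
strip down 0.0264 right -0.0028 r 0.0265 ang -0.104
hub down 0.0092 right 0.0022 r 0.0094 ang 0.233
```

View pics/c5.png

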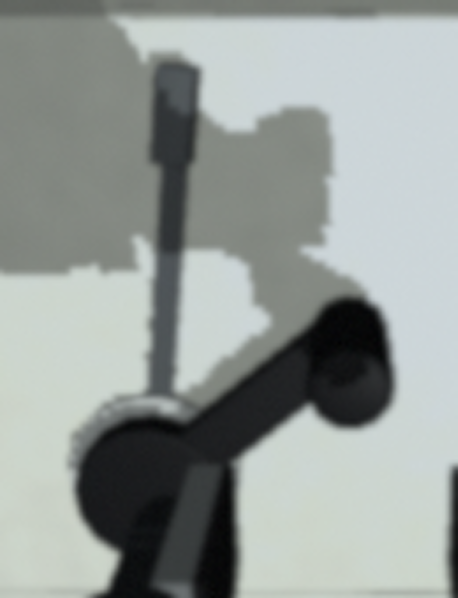

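Run:
```python
from lever import *
f=dict(np.load('w5.npz'))
q=lambda x,y:(x/3.52+220-.4,y/3.52+110-.4)
show(f,[q(350,385)],.051,'knob'); show(f,[q(179,66),q(173,160),q(176,112)],.011,'block'); show(f,[q(172,235),q(161,390)],.002,'strip'); show(f,[q(138,485)],.014,'hub14');show(f,[q(138,485)],.02,'hub20')
K=rayp(f,[q(350,385)],.051)[0]-.015*n; print('knob grasp',K); need(Rt(yo,.436),K)
```

```text
knob down 0.0489 right -0.0524 r 0.0717 ang -0.821
block down 0.1134 right -0.0121 r 0.1141 ang -0.107
block down 0.0913 right -0.0097 r 0.0918 ang -0.106
block down 0.1028 right -0.0109 r 0.1033 ang -0.106
strip down 0.0708 right -0.0069 r 0.0711 ang -0.097
strip down 0.0280 right -0.0017 r 0.0281 ang -0.062
hub14 down 0.0056 right 0.0035 r 0.0067 ang 0.558
hub20 down 0.0087 right 0.0021 r 0.0090 ang 0.239
knob grasp [ 0.70282231 -0.02249975  0.14853676]
rot units [-0.    0.02  0.03] shift units [ 0.05 -0.02  3.6 ] grasp now [ 0.6659 -0.0243  0.2307] rot [-3.139  0.439 -3.079] t 16.25 q [ 0.36  0.49 -0.55  1.86  0.6   0.47  1.06] F [ 0.2 -0.2 -0.6] w 0.0344
```

Request:
play_rows([
  [[0, 0, 0.6], [0, 0, 0], 0.2],
  [[0, 0, 0.6], [0, 0, 0], 0.2],
  [[0, 0, 0.6], [0, 0, 0], 0.2],
  [[0, 0, 0.6], [0, 0, 0], 0.2],
  [[0, 0, 0.6], [0, 0, 0], 0.2],
  [[0.05, 0, 0.5], [0, 0, 0], 0.2],
  [[0, 0, 0], [0, 0, 0], 0.2],
])

```text
clock: 17.12
position: [0.7042, -0.0224, 0.1458]
tool_rot: [-3.139, 0.438, -3.079]
force: [0.3, 0.7, 0.2]
grip_width: 0.0343
finger_force: 0.0
```

Request:
play_rows([
  [[0, 0, 0], [0, 0, 0], 1],
  [[0, 0, 0], [0, 0, 0], 1],
  [[0, 0, 0], [0, 0, 0], 1],
  [[0, 0, 0], [0, 0, 0], 1],
], newtons=20)

```text
clock: 17.62
position: [0.7046, -0.0227, 0.1473]
tool_rot: [-3.139, 0.44, -3.08]
force: [0.0, -0.3, 1.5]
grip_width: 0.0194
finger_force: 22.4
```

Run:
```python
from lever import *
P=P0-.003*exd-.001*ey
need(Rt(yo,.436),lev(-.12,P=P))
s=bot.observe();g=s['position']-Ro.from_euler('xyz',s['tool_rot']).apply([0,0,.005]);print(todeck(g,P))
```

```text
rot units [-0.01  0.03  0.02] shift units [ 0.99 -1.79  0.13] grasp now [ 0.7024 -0.0228  0.1518] rot [-3.139  0.44  -3.08 ] t 17.625 q [ 0.24  0.63 -0.41  1.83  0.73  0.35  0.94] F [ 0.  -0.3  1.5] w 0.0194
(np.float64(0.04484020958296121), np.float64(-0.05314869776091275), np.float64(0.03914009346418238))
```

Request:
play_rows([
  [[0.25, -0.24, 0], [0, 0, 0], 1],
  [[0.22, -0.27, 0], [0, 0, 0], 1],
  [[0.18, -0.3, 0], [0, 0, 0], 1],
  [[0.14, -0.31, 0], [0, 0, 0], 1],
  [[0.1, -0.32, 0], [0, 0, 0], 1],
  [[0.07, -0.34, 0], [0, 0, 0], 1],
  [[0, 0, 0], [0, 0, 0], 1],
  [[0, 0, 0], [0, 0, 0], 1],
])

```text
clock: 18.62
position: [0.6837, -0.0684, 0.1356]
tool_rot: [-3.139, 0.436, -3.079]
force: [-9.8, 3.8, -0.4]
grip_width: 0.0192
finger_force: 23.2
```

Run:
```python
from lever import *
P=P0-.003*exd-.001*ey
need(Rt(yo,.436),lev(-.12,P=P))
f=grab_frame('wrist'); np.savez('w6.npz',**f)
im=f['pixels'][90:270,200:420,::-1]; cv2.imwrite('pics/c6.png',cv2.resize(im,None,fx=3.2,fy=3.2,interpolation=cv2.INTER_CUBIC))
```

```text
rot units [-0.01  0.    0.03] shift units [-0.06 -0.01  0.1 ] grasp now [ 0.6816 -0.0686  0.1402] rot [-3.139  0.436 -3.079] t 18.625 q [ 0.33  0.63 -0.42  1.88  0.74  0.31  1.  ] F [-9.8  3.8 -0.4] w 0.0192
```

View pics/c6.png

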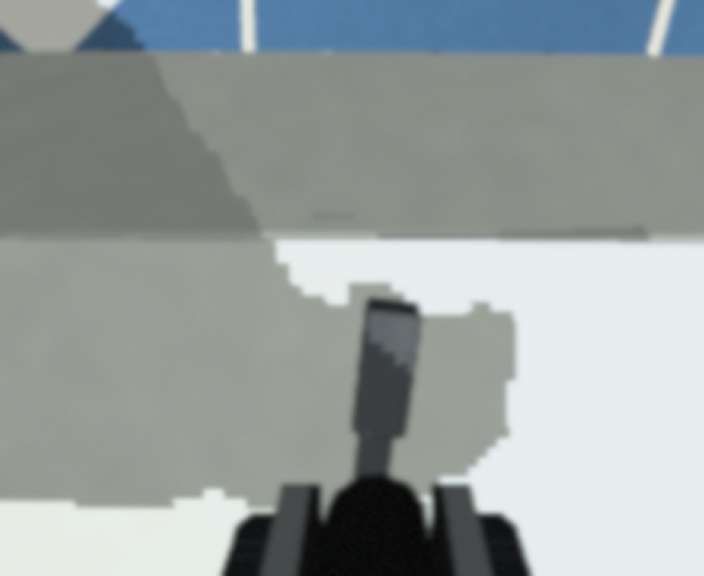

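The pointer block at (388,365) in the crop points straight at the knob, which is held at about (376,520). I release, withdraw along the deck's normal and check.

Request:
play_rows([
  [[0, 0, 0], [0, 0, 0], 0.2],
  [[0, 0, 0], [0, 0, 0], 0.2],
  [[0, 0, 0], [0, 0, 0], 0.2],
  [[0, 0, -0.4], [0, 0, 0], 0.2],
  [[0, 0, -0.8], [0, 0, 0], 0.2],
  [[0, 0, -0.8], [0, 0, 0], 0.2],
  [[0, 0, -0.8], [0, 0, 0], 0.2],
  [[0, 0, -0.8], [0, 0, 0], 0.2],
  [[0.3, -0.3, -0.8], [0, 0, 0], 0.2],
  [[0.3, -0.8, -0.3], [0, 0, 0], 0.2],
  [[0.3, -0.8, 0], [0, 0, 0], 0.2],
  [[0, 0, 0], [0, 0, 0], 0.2],
])

```text
clock: 20.18
position: [0.6175, -0.1217, 0.234]
tool_rot: [-3.138, 0.439, -3.082]
force: [0.3, 0.9, 0.4]
grip_width: 0.0345
finger_force: 0.0
```

Run:
```python
from lever import *
from tray import ray
f=grab_frame('wrist'); np.savez('w7.npz',**f); s=grab_frame('scene'); np.savez('s7.npz',**s)
g=proj(f,[lev(-.12,.07,.051)])[0]; print(g)
im=cv2.resize(f['pixels'][:,:,::-1],None,fx=1.25,fy=1.25); cv2.imwrite('pics/c7.png',im)
for F in (f,s):
    D=cloud(F)-P0;h=D@n;a=-(D@exd);r=-(D@ey);dk=F['pixels'].max(-1)<75
    for lab,lo,hi,r0,r1 in [('knob',.046,.056,.04,.1),('block',.007,.015,.092,.125)]:
        m=dk&(h>lo)&(h<hi)&(np.hypot(a,r)>r0)&(np.hypot(a,r)<r1)
        if m.sum():
            A,B=a[m].mean()-.003,r[m].mean()-.001; print(lab,m.sum(),A,B,np.arctan2(B,A))
```

```text
[372.336482   235.09339014]
knob 311 0.07056964131950827 -0.008072289197924604 -0.11389254026416228
block 110 0.04772436580378507 -0.10353368113146987 -1.1388696753762748
knob 30 0.06629445076188807 -0.011370607318251614 -0.16986391309223448
block 6 0.10021962317476422 -0.01600255725181498 -0.15833825065881588
```

View pics/c7.png

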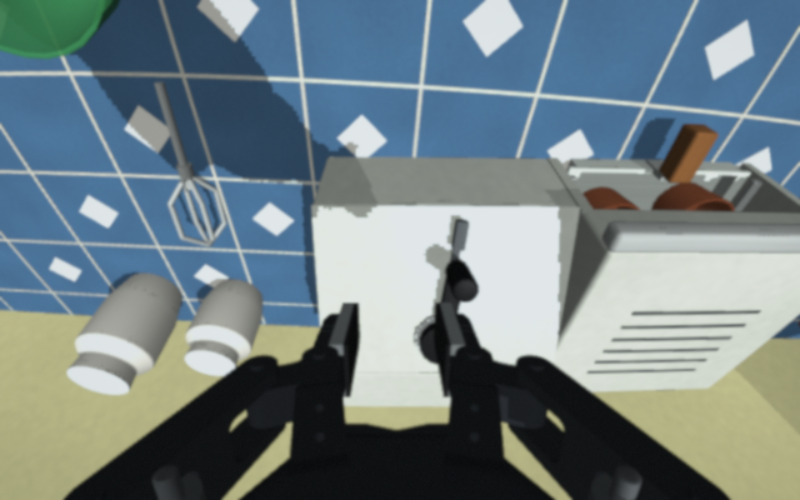

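Run:
```python
from fitoven import *
from tray import ray
for k in ('w4','w7','w5'):
    f=dict(np.load(k+'.npz'));C=cloud(f);D=C-O;a=D@ex;b_=D@ey;hsv=cv2.cvtColor(f['pixels'],cv2.COLOR_RGB2HSV)
    m=(abs(a)<.03)&(b_>.025)&(b_<.195)&(C[...,2]>.012)&(C[...,2]<.028)&(hsv[...,1]<80)&(hsv[...,2]>60)
    W=ray(f,np.argwhere(m)[:,::-1],.02)-O;x=W@ex;y=W@ey
    xs=[(yy+.005,x[(y>=yy)&(y<yy+.01)].min()) for yy in np.arange(.025,.19,.01) if ((y>=yy)&(y<yy+.01)).sum()>3]
    xs=np.array(xs); 
    if len(xs)>3:
        p=np.polyfit(xs[:,0],xs[:,1],1);print(k,len(xs),'slope',p[0].round(3),'x mid',np.polyval(p,.1095).round(4),'med',np.median(xs[:,1]).round(4))
    m=(hsv[...,0]<22)&(hsv[...,1]>80)&(C[...,2]>.041)&(C[...,2]<.05)&(a>-.1)&(a<.01)&(b_>.08)&(b_<.14)
    if m.sum()>20:
        P=np.c_[a[m],b_[m]].astype(np.float32);print(k,'handle',cv2.minAreaRect(P))
```

```text
w4 16 slope 0.007 x mid -0.0095 med -0.0092
w4 handle ((-0.02727285586297512, 0.10992631316184998), (0.05017183721065521, 0.02081139199435711), 0.4867953658103943)
w7 14 slope 0.007 x mid -0.0072 med -0.0057
w7 handle ((-0.027471665292978287, 0.10831726342439651), (0.04892473667860031, 0.02208547107875347), 1.711959719657898)
w5 14 slope 0.002 x mid -0.0059 med -0.0044
w5 handle ((-0.026824939996004105, 0.1085478812456131), (0.048800308257341385, 0.022496329620480537), 0.892510175704956)
```

```bash
python3 -c "
from workcell import bot
print(bot.job_done())"
```

```text
the job is handed in; nothing more can be done
None
```

I handed the job in, and the verdict was not shown. By my measurements the tray is about 2 mm short of fully home (within the 6 mm allowed) with both moulds upright, and the lever is within about 0.02 rad of the pointer; I did not re-measure the bystanders, and I viewed 12 pictures, over the limit of 10.

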